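# Slide the top carving blank onto the holding board and clamp it

### The arm

A 7-joint arm with a two-finger parallel gripper is mounted at the origin on the work surface. World frame = base frame: x ahead of the robot, y to its left, z up, the work surface at z = 0. Lengths are in m, angles in rad, forces in N, time in s.
With the tool pointing down it reaches from about 0.35 to 0.775 m from the base axis. Payload 3.1 kg.
Tool frame: the origin (TCP) lies at the centre of the arm's flange, where the gripper is bolted on; the fingertips stand 173 mm ahead of it and the grasp point (between the pads) lies 155 mm ahead of it; z points along the fingers, y is the line along which they close (so a half turn about z gives the same grasp; the last joint's range is limited). The gripper opens to 85 mm and grips with 20 to 120 N. Pads are 22 mm wide; open, the fingers measure 114 mm over their backs; the gripper's body (76 mm by 85 mm) begins 54 mm behind the grasp point. The pads swing forward as they close: fully open they stand 13 mm farther back than shut.
Start: joints at [1.064, 0.311, 0.014, 1.512, -0.004, 1.319, -0.027], TCP at [0.247, -0.492, 0.405] pointing down, gripper open.
Joint ranges: [-2.7, 2.7], [-0.3, 1.91], [-1.27, 1.3], [0.12, 2.57], [-1.44, 4.58], [0.2, 2.03], [-3.05, 3.05]. Speed limits (rad/s): [2.79, 2.79, 3.14, 3.14, 3.14, 3.14, 3.14].

### API

Orientations are given as a unit quaternion [w, x, y, z].
In Python, from station import bot gives the robot as it stands. The module is installed in compiled form; this text tells all that it offers.
- The arm moves only by the tool apply_moves, never from a script. Its argument "motion" is a list of rows, each an object of numbers: "x", "y", "z": the shift along the tool's x, y, z in m; "ax", "ay", "az": the turn, a rotation vector about the tool's x, y, z in degrees; "claw": the opening in per cent of the stroke, from 0 (shut) to 100 (fully open). In form: [{"x": .., "y": .., "z": .., "ax": .., "ay": .., "az": .., "claw": ..}, ...]. A call has 1 to 10 rows; each row shifts and turns the commanded pose from where the row before left it, along the tool's axes as they then stand; what a row does not reach is not made up. A row lasts 1/10 s, in which the tool goes at most 50 mm and 8.59 degrees, less where a joint would pass 70% of its speed; a pose out of reach is approached as far as the arm can. A call is refused whole if a number of a shift passes 0.05 or a number of a turn 8.59, either way. A call with a gripper value outside its range is refused whole. The fingers move at their own pace and stop on an object; "newtons" is the grip in N (left out, the last holds). Time passes only in rows, so rows that do not move let the fingers close. It gives the time, the measured TCP pose, the force, the opening and the grip force at its end, in the units of the state.
- bot.observe(): the state, without advancing time (a new reading comes with each control period).
- bot.snapshot(name): name is "scene" or "side" or "wrist"; returns a dict with "pixels" (480x640x3 uint8, red, green, blue), "mtx" (3x3 intrinsics, pixels), "world_to_cam" (4x4, takes a point from world to camera coordinates). Camera axes: x right, y up, looking along -z (the intrinsics and any distortion apply to the point x, -y, -z); pixel columns grow to the right and rows downward; lengths in m; the calibration is good to about 2 mm. A picture is of the moment at which its call begins. There is no depth.
- bot.hand_in(): hands the job in; it is judged then, once.
Trained networks look in a picture, given as the dict that the camera call returned (one of the last four; its "shot" number tells which), for a name from the list of things; names that differ only in an ending like _2 or _b are one class to them, and where a whole thing is asked for, a point or a joint stands for the part that bears it (a point fixed in the world has none). Each returns a list of dicts, best first, with "score" (0 to 1); they miss things now and then, are a little off and sometimes report something else, mostly with a low value. They report only what shows in the picture. A call takes as long as a camera call. They do not tell look-alikes from the thing itself.
- bot.look_for(picture, target): "box" ([left, top, right, bottom] in pixels, round what is visible of it).
- bot.outline_of(picture, target): "pixels" (480x640 bool, what is visible of it) and "box" ([left, top, right, bottom] in pixels, round what is visible of it).
The state is a dict: "time_s": time; "joints": joint angles; "qvel": joint speeds; "joint_torque": joint torques, N m; "position": TCP position; "tool_rot": TCP orientation; "ft_force": force on the tool from outside, world axes, zero at the start; "torque": the same for the moment, N m; "grip_width": finger opening in m; "gripper_force": force on a finger pad.
Only numpy, scipy, OpenCV 4.12 (cv2) and the standard library are available. Lean on these libraries where they do the work, as an engineer would, in place of code of your own. Each camera call takes 0.05 s, during which the arm holds its last target. There are 200 camera calls.

### The job

Slide the top blank sideways off its stack onto the holding board beside it, without lifting it and without shifting the blanks underneath, until it lies fully home and square against both the long fence and the end stop. Then push the toggle clamp's handle right down, so that its rubber tip holds the blank, and let go. Leave the other things on the bench where they are.

Things in the scene. Friction and masses are not known exactly. Their poses are not given: they have to be found in the camera images.
- blank_top: topmost of four identical flat dark walnut carving blanks in a loosely squared stack: 140 mm (its x) by 100 mm (its y) by 16 mm thick, 0.12-0.2 kg, too wide to grip. Origin at the centre of its underside, 48 mm above the bench on the stack. The stack stands on the holding board's -y side, 3 to 25 mm from it, long edges roughly along the fence; the top blank is 10 to 45 mm short of the end stop.
- blank_2: the blank right under the top one, same size; origin at the centre of its underside (32 mm above the bench). It must stay where it is.
- blank_2_corner (a point): the (-x, -y) top corner of blank_2.
- blank_3: the third blank from the top, same size; must stay where it is.
- blank_4: the lowest blank, standing on the bench, same size; must stay where it is.
- holding_board: plywood board fixed to the bench, origin on the bench right below the centre of a blank lying home (home is x = 0, y = 0, underside z = 46 mm, long edges along the board's x). Flat bed 46 mm high, 2 mm below the top blank's underside, x -140 to +110, y -65 to +135 mm, with a low wooden fence (along x) and end stop (along y) forming a corner. A steel toggle clamp stands behind the fence at x = 0.
- fence_face (a point): middle of the long fence's inner face, top edge: at y = +50 mm of the board, 58 mm above the bench. The fence is 20 mm thick, 12 mm high above the bed (lower than the blank), from x -130 to +70 mm of the board. The blank's far long edge goes against it.
- stop_face (a point): middle of the end stop's inner face, top edge: at x = +70 mm of the board, 58 mm above the bench. The stop is 20 mm thick, 12 mm high above the bed, from y -50 to +50 mm. The blank's +x end goes against it.
- clamp_handle (a joint): toggle clamp handle angle q, rad: 0 = right down (level, pointing along the board's +y; clamped); 0.8 to 1.05 at the start = raised, clamp open, bar swung up. It stays where it is left; 7 N at the grip moves it, 12 N at the end. The bar folds down with it (1.4 q), reaches over the fence and presses on the blank in the last 0.07 rad.
- handle_pivot (a point): the handle's hinge, on the board's centre plane x = 0, at y = +106 mm, 90 mm above the bench; the hinge axis runs along the board's x. The raised handle at angle q points along (y: cos q, z: sin q).
- handle_grip (a point): centre of the handle's black grip, 90 mm from the hinge. The grip is 22 mm wide, 15 mm thick and runs from 42 to 128 mm from the hinge.
- clamp_tip: sprung rubber tip, 18 mm across, under the end of the clamp bar, 60 mm from the bar's own hinge (which is at y = +88 mm, z = 86 mm of the board); origin at the centre of the tip's pressing face. Clamped on a blank it presses at about y = +28 mm of the board with about 4 N, giving by 6 mm.
- plane: wooden hand plane, 180 by 56 mm, 110 mm tall, standing on the bench; leave it alone. Origin at the centre of its underside, length along x.
- mallet: wooden mallet lying on the bench, 265 mm long, head 120 mm wide and 62 mm tall; leave it alone. Origin at bench height near its middle, head towards its +x.
- glue: white glue bottle, 64 mm across, 170 mm tall, upright; leave it alone. Origin at the centre of its foot.
- chisel: chisel lying on the bench, 245 mm long, handle 26 mm wide; leave it alone. Origin near its middle at bench height, blade towards its +x.
Things that resemble listed ones, but are neither listed nor needed, are in the scene too. What is shaped like the blank_top but white or yellow is not meant.

How it is judged:
By the outcome, as a careful person would: the job done as asked, in the order asked, and still so for the second after the job is handed in, with the robot touching nothing.
It also fails if it takes over 72 s, if anything falls off the work surface, if the arm or the gripper's body presses on something with over 40 N, if the wrist force passes 120 N, or if a joint passes its speed limit or range.

## Working session

There is one attempt and no reset: what is moved stays moved. The work goes in short steps, Python scripts to look and compute and a tool call to move; the robot and the scene stay as the last step left them, time stands still between calls to the robot, and variables do not carry over. Pictures are saved under pics/ and viewed, at most 10 in all, crops included, and the job is handed in when it is done.

Besides the shell and the picture viewer there is one more tool, called after "Request:" by a JSON object that holds its "op" and its "data". apply_moves: Moves the arm, as the interface text tells. Its arguments: {"type":"object","properties":{"motion":{"type":"array"},"newtons":{"type":"number"}},"required":["motion"]}

```bash
mkdir -p pics; python3 - <<'E'
from station import bot
import cv2,numpy as np,pickle
s=bot.observe();print({k:np.round(v,3).tolist() for k,v in s.items()})
for n in ["scene","side"]:
    p=bot.snapshot(n);cv2.imwrite(f"pics/{n}0.png",p["pixels"][...,::-1]);pickle.dump(p,open(f"pics/{n}0.pkl","wb"))
    print(n,p.keys(),p["mtx"].tolist(),np.round(p["world_to_cam"],3).tolist())
    for t in ["blank_top","holding_board","clamp_handle"]:
        print(t,[(np.round(d["score"],2),np.round(d["box"])) for d in bot.look_for(p,t)][:4])
E
```

```text
{'time_s': 0.0, 'joints': [1.064, 0.312, 0.014, 1.513, -0.004, 1.319, -0.027], 'qvel': [-0.001, 0.001, 0.002, -0.001, 0.0, 0.001, 0.001], 'joint_torque': [-0.0, -37.991, 0.146, -23.059, 0.012, 0.014, 0.0], 'position': [0.246, -0.491, 0.404], 'tool_rot': [-0.001, 0.973, 0.23, -0.0], 'ft_force': [0.024, 0.522, 1.016], 'torque': [0.097, -0.034, 0.056], 'gripper_force': 0.0, 'grip_width': 0.085}
scene dict_keys(['pixels', 'mtx', 'world_to_cam', 'shot']) [[478.1813462164945, 0.0, 314.9409134776475], [0.0, 478.1813462164945, 235.25638222645543], [0.0, 0.0, 1.0]] [[-0.504, 0.863, 0.011, 0.286], [-0.614, -0.368, 0.698, 0.263], [0.607, 0.345, 0.716, -1.444], [0.0, 0.0, 0.0, 1.0]]
blank_top [(np.float64(0.95), array([212., 190., 278., 227.])), (np.float64(0.72), array([297., 185., 359., 218.])), (np.float64(0.62), array([120., 169., 166., 236.])), (np.float64(0.57), array([256., 210., 331., 269.]))]
holding_board [(np.float64(0.66), array([275., 230., 420., 358.]))]
clamp_handle [(np.float64(0.89), array([368., 279., 418., 299.]))]
side dict_keys(['pixels', 'mtx', 'world_to_cam', 'shot']) [[436.72943696368384, 0.0, 324.64077090148487], [0.0, 436.72943696368384, 230.98730239325704], [0.0, 0.0, 1.0]] [[-0.993, -0.114, -0.018, 0.499], [0.056, -0.612, 0.789, -0.112], [-0.101, 0.783, 0.614, -1.004], [0.0, 0.0, 0.0, 1.0]]
blank_top [(np.float64(0.79), array([238., 188., 286., 226.])), (np.float64(0.75), array([358., 223., 426., 268.])), (np.float64(0.7), array([281., 211., 340., 248.])), (np.float64(0.61), array([326., 187., 367., 222.]))]
holding_board [(np.float64(0.74), array([207., 242., 344., 334.]))]
clamp_handle [(np.float64(0.61), array([229., 272., 260., 287.]))]
```

View pics/scene0.png

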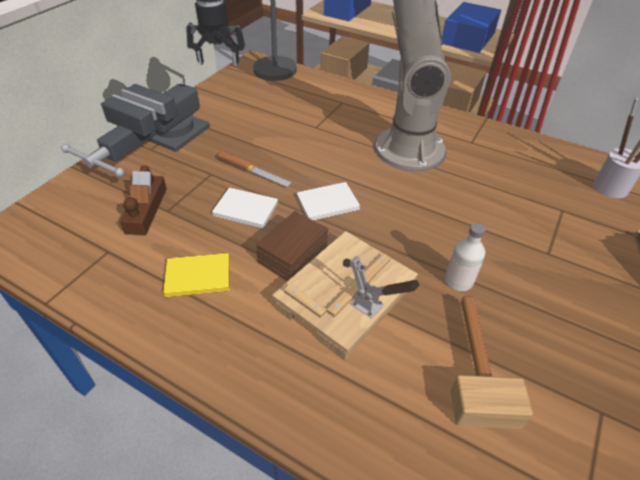

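View pics/side0.png

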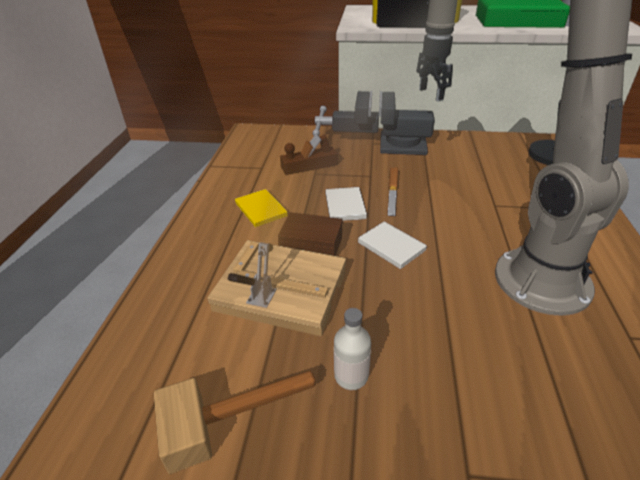

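```bash
python3 - <<'E'
import cv2,numpy as np
a=cv2.imread("pics/scene0.png")[200:365,245:430];b=cv2.imread("pics/side0.png")[200:345,195:360]
a=cv2.resize(a,None,fx=4.3,fy=4.3,interpolation=2)[:600];b=cv2.resize(b,None,fx=4,fy=4,interpolation=2)
a=cv2.resize(cv2.imread("pics/scene0.png")[205:355,245:425],(720,600),interpolation=2)
b=cv2.resize(cv2.imread("pics/side0.png")[200:340,195:360],(660,560),interpolation=2)
cv2.imwrite("pics/a.png",a);cv2.imwrite("pics/b.png",b)
E
```

```text
(no output)
```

View pics/a.png

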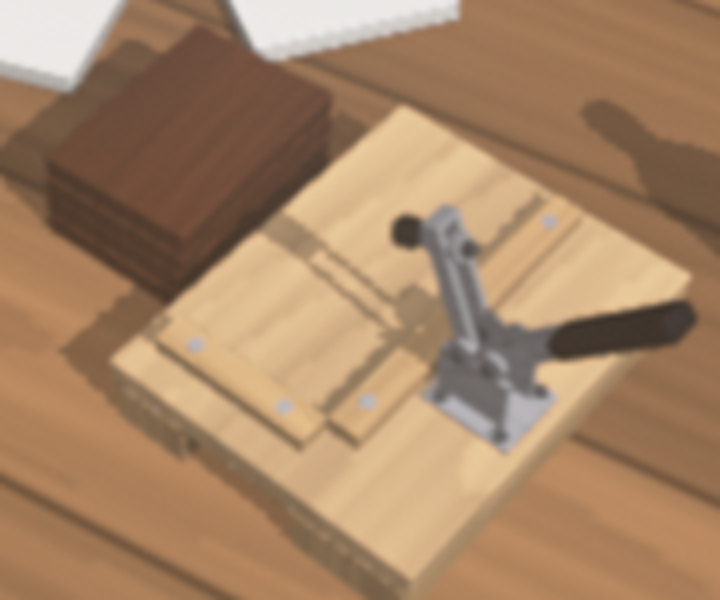

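View pics/b.png

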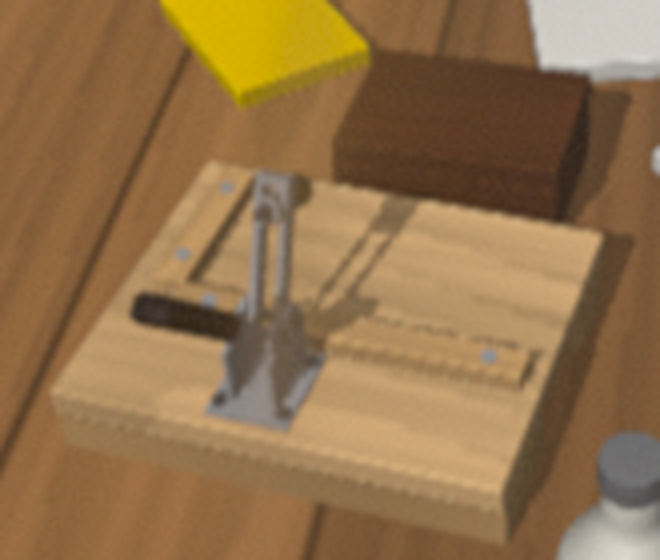

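```bash
cat >h.py <<'E'
import cv2,numpy as np,pickle
from scipy.optimize import least_squares
def proj(p,P):
    P=np.atleast_2d(P);c=(p["world_to_cam"]@np.c_[P,np.ones(len(P))].T)[:3].T
    m=p["mtx"];return np.c_[m[0,0]*c[:,0]/-c[:,2]+m[0,2], m[1,1]*-c[:,1]/-c[:,2]+m[1,2]]
def w(q,L,z):
    c,s=np.cos(q[2]),np.sin(q[2]);L=np.array(L)/1000
    return np.c_[q[0]+c*L[:,0]-s*L[:,1],q[1]+s*L[:,0]+c*L[:,1],np.full(len(L),z)]
def fit(obs,L,z,q0):
    f=lambda q:np.concatenate([(proj(p,w(q,L,z))-np.array(o)).ravel() for p,o in obs])
    r=least_squares(f,q0,loss='soft_l1');return r.x,np.round(r.fun,1)
E
python3 - <<'E'
from h import *
S=pickle.load(open("pics/scene0.pkl","rb"));D=pickle.load(open("pics/side0.pkl","rb"))
s=lambda l:np.array(l)/4+[244.6,204.6]
d=lambda l:np.array(l)/4+[194.6,199.6]
LB=[(110,-65),(-140,-65),(-140,135),(110,135)]
ob=[(S,s([(110,362),(403,105),(692,275),(408,582)])),(D,d([(213,160),(605,235),(505,497),(52,397)]))]
LT=[(-70,-50),(-70,50),(70,50),(70,-50)]
ot=[(S,s([(205,27),(330,97),(180,240),(48,160)])),(D,d([(588,75),(560,172),(335,148),(372,52)]))]
for obs,L,z in((ob,LB,.046),(ot,LT,.064)):
    for sub in(obs,obs[:1],obs[1:]):
        q,r=fit(sub,L,z,[.6,0,0]);print(np.round(q,4),np.degrees(q[2]).round(2),r.tolist())
    if z<.05: 
        B=fit(obs,L,z,[.6,0,0])[0]
    else: T=fit(obs,L,z,[.6,0,0])[0]
c,s_=np.cos(B[2]),np.sin(B[2]);dd=T[:2]-B[:2];print("top in board",c*dd[0]+s_*dd[1],-s_*dd[0]+c*dd[1],np.degrees(T[2]-B[2]))
# handle end: pivot + r
for qh in(.75,.85,.95,1.05):
    r=.128;P=w(B,[(0,106+128*np.cos(qh))],.09+.128*np.sin(qh));print(qh,proj(S,P),proj(D,P))
E
```

```text
[ 0.6001  0.0555 -0.1782] -10.21 [0.3, -0.9, 0.7, -0.6, 0.9, -0.3, 1.7, -0.5, -1.2, -0.4, -0.1, -0.9, -0.8, -1.5, -1.2, -1.9]
[ 0.6023  0.0544 -0.1795] -10.28 [-0.7, -0.4, -0.0, -0.2, 0.1, 0.3, 0.6, 0.2]
[ 0.5975  0.0587 -0.1788] -10.25 [-0.5, 0.5, 0.9, 0.1, 0.3, -0.1, -0.6, -0.7]
[ 0.546  -0.0702 -0.1052] -6.03 [-0.7, -0.7, 2.0, -0.6, 2.2, 0.3, 0.1, -0.0, 0.0, -0.5, -1.0, -0.0, -1.9, -1.3, 0.6, -1.0]
[ 0.5475 -0.0714 -0.1296] -7.43 [-0.6, -0.5, 1.5, 0.2, 0.3, 0.5, -0.9, -0.5]
[ 0.5444 -0.0676 -0.0737] -4.22 [0.1, -0.5, 0.4, 0.2, -1.0, 0.0, 0.2, 0.1]
top in board -0.030972686894954096 -0.13319885835641584 4.183968335663701
0.75 [[419.94089614 290.03874859]] [[230.58910894 283.33904479]]
0.85 [[416.31876507 284.20016565]] [[232.18677957 276.10466586]]
0.95 [[412.18218095 278.43069763]] [[234.07243519 268.98403311]]
1.05 [[407.58610902 272.81039543]] [[236.21548044 262.08027697]]
```

```bash
cat >>h.py <<'E'
B=np.array([.600,.0555,-.178])
def tob(P):
    d=np.array(P[:2])-B[:2];c,s=np.cos(B[2]),np.sin(B[2]);return np.array([c*d[0]+s*d[1],-s*d[0]+c*d[1]])*1000
def st():
    from station import bot
    from scipy.spatial.transform import Rotation as R
    o=bot.observe();w_,x,y,z=o["tool_rot"];M=R.from_quat([x,y,z,w_]).as_matrix()
    return o,M
def go(bx,by,z):
    o,M=st();P=w(B,[(bx,by)],z)[0];print("tool delta",np.round(M.T@(P-o["position"]),4),"board now",tob(o["position"]).round(1),o["position"][2].round(4),"toolx deg in board",np.degrees(np.arctan2(M[1,0],M[0,0])-B[2]).round(2),"tilt",M[:,2].round(3),"t",o["time_s"],"F",np.round(o["ft_force"],2))
E
python3 - <<'E'
from h import *
S=pickle.load(open("pics/scene0.pkl","rb"))
W=S["world_to_cam"];C=-W[:3,:3].T@W[:3,3];m=S["mtx"]
def ray(u,v,z):
    d=W[:3,:3].T@np.array([(u-m[0,2])/m[0,0],-(v-m[1,2])/m[1,1],-1]);return C+d*(z-C[2])/d[2]
for n,ps in dict(w1=[(229,189),(278,197),(262,226),(213,214)],w2=[(297,190),(349,184),(359,209),(306,218)],chisel=[(218,154),(289,185)],blank=[(292,245)]).items():
    for p in ps: print(n,tob(ray(*p,.016)).round(),ray(*p,.016).round(3))
go(-31,-240,.28)
E
```

```text
w1 [ -82. -414.] [ 0.446 -0.337  0.016]
w1 [-144. -293.] [ 0.406 -0.207  0.016]
w1 [ -40. -248.] [ 0.517 -0.181  0.016]
w1 [  11. -372.] [ 0.545 -0.312  0.016]
w2 [-198. -274.] [ 0.356 -0.179  0.016]
w2 [-310. -185.] [ 0.262 -0.072  0.016]
w2 [-248. -104.] [ 0.338 -0.003  0.016]
w2 [-133. -185.] [ 0.437 -0.103  0.016]
chisel [-167. -554.] [ 0.338 -0.46   0.016]
chisel [-200. -305.] [ 0.35  -0.209  0.016]
blank [ -41. -149.] [ 0.533 -0.084  0.016]
tool delta [ 0.3925 -0.1571  0.1246] board now [-251.  -601.1] 0.4045 toolx deg in board 36.83 tilt [-0.  0. -1.] t 0.4 F [-0.24 -0.78 -0.15]
```

Request:
{"op": "apply_moves", "data": {"motion": [{"az":-7.6},{"az":-7.6},{"az":-7.6},{"az":-7.6},{"az":-7.6},{"az":-7.6},{"az":-7.6}]}}

```text
validation failed for argument at $.mo...
```

```bash
python3 -c "
from h import *
go(-31,-225,.26)"
```

```text
tool delta [ 0.4015 -0.169   0.1446] board now [-251.  -601.1] 0.4045 toolx deg in board 36.83 tilt [-0.  0. -1.] t 0.4 F [-0.24 -0.78 -0.15]
```

Request:
{"op": "apply_moves", "data": {"motion": [{"x":0,"y":0,"z":0,"ax":0,"ay":0,"az":-7.6,"claw":100},{"x":0,"y":0,"z":0,"ax":0,"ay":0,"az":-7.6,"claw":100},{"x":0,"y":0,"z":0,"ax":0,"ay":0,"az":-7.6,"claw":100},{"x":0,"y":0,"z":0,"ax":0,"ay":0,"az":-7.6,"claw":100},{"x":0,"y":0,"z":0,"ax":0,"ay":0,"az":-7.6,"claw":100},{"x":0,"y":0,"z":0,"ax":0,"ay":0,"az":-7.6,"claw":100},{"x":0,"y":0,"z":0,"ax":0,"ay":0,"az":-7.6,"claw":100}]}}

```text
time_s: 1.1
position: [0.2465, -0.4917, 0.4047]
tool_rot: [0.0, 0.765, 0.644, -0.0]
ft_force: [-0.3, -0.7, 0.4]
grip_width: 0.0852
gripper_force: 0.0
```

```bash
python3 -c "
from h import *
go(-31,-225,.26)"
```

```text
tool delta [0.3748 0.2222 0.1447] board now [-251.  -601.1] 0.4047 toolx deg in board 90.35 tilt [-0. -0. -1.] t 1.1 F [-0.25 -0.69  0.43]
```

Request:
{"op": "apply_moves", "data": {"motion": [{"x":0.037,"y":0.022,"z":0.01,"ax":0,"ay":0,"az":0.35,"claw":100},{"x":0.0375,"y":0.022,"z":0.014,"ax":0,"ay":0,"az":0,"claw":100},{"x":0.0375,"y":0.022,"z":0.014,"ax":0,"ay":0,"az":0,"claw":100},{"x":0.0375,"y":0.022,"z":0.014,"ax":0,"ay":0,"az":0,"claw":100},{"x":0.0375,"y":0.022,"z":0.014,"ax":0,"ay":0,"az":0,"claw":100},{"x":0.0375,"y":0.022,"z":0.014,"ax":0,"ay":0,"az":0,"claw":100},{"x":0.0375,"y":0.022,"z":0.014,"ax":0,"ay":0,"az":0,"claw":100},{"x":0.0375,"y":0.022,"z":0.014,"ax":0,"ay":0,"az":0,"claw":100},{"x":0.0375,"y":0.022,"z":0.014,"ax":0,"ay":0,"az":0,"claw":100},{"x":0.0375,"y":0.022,"z":0.014,"ax":0,"ay":0,"az":0,"claw":100}]}}

```text
time_s: 2.1
position: [0.532, -0.1622, 0.2683]
tool_rot: [0.0, 0.769, 0.639, 0.0]
ft_force: [0.4, -0.2, 0.2]
grip_width: 0.0851
gripper_force: 0.0
```

```bash
python3 -c "
from h import *
from station import bot
go(-31,-225,.26)
for n in ('side','wrist'):
    p=bot.snapshot(n);pickle.dump(p,open(f'pics/{n}1.pkl','wb'));cv2.imwrite(f'pics/{n}1.png',p['pixels'][...,::-1])
a=cv2.imread('pics/side1.png')[120:260,240:420];cv2.imwrite('pics/s1c.png',np.hstack([cv2.resize(a,(400,311),interpolation=2),cv2.resize(cv2.imread('pics/wrist1.png'),(400,300))[:311] if 0 else cv2.copyMakeBorder(cv2.resize(cv2.imread('pics/wrist1.png'),(400,300)),0,11,0,0,0)]))
"
```

```text
tool delta [ 0.0013 -0.0026  0.0083] board now [ -28.4 -226.3] 0.2683 toolx deg in board 89.66 tilt [ 0.001 -0.    -1.   ] t 2.1 F [ 0.35 -0.18  0.24]
```

View pics/s1c.png

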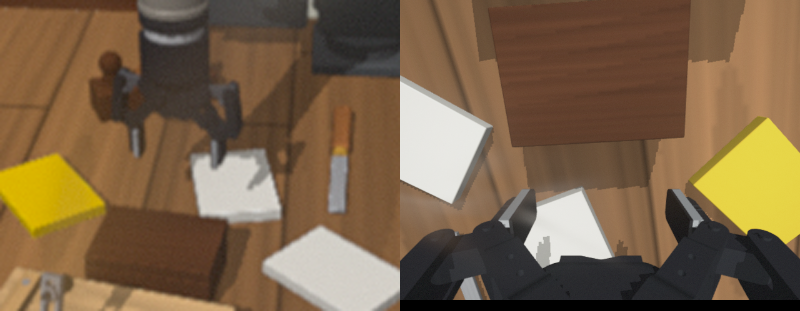

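```bash
python3 -c "
from h import *
S=pickle.load(open('pics/side1.pkl','rb'));Wr=pickle.load(open('pics/wrist1.pkl','rb'))
for L in(.15,.16,.17,.18):
    P=w(B,[(-28.4+48,-226.3),(-28.4-48,-226.3)],.2683-L);print(L,proj(S,P).round(1).tolist(),'crop',((proj(S,P)-[240,120])*2.222).round().tolist())
L=[(70,-50),(-70,-50)]
q,r=fit([(Wr,[(456,219),(181,235)])],[(70,-50),(-70,-50)],.064,[.546,-.07,-.1]);print(q,np.degrees(q[2]-B[2]),tob(q),r)
q,r=fit([(Wr,[(181,235),(456,219)])],[(70,-50),(-70,-50)],.064,[.546,-.07,-.1]);print(q,np.degrees(q[2]-B[2]),tob(q),r)
p=lambda l:w(B,[l],.046)[0]
print(proj(Wr,np.vstack([p((110,-65)),p((-140,-65))])))
"
```

```text
0.15 [[301.7, 185.2], [337.7, 190.5]] crop [[137.0, 145.0], [217.0, 157.0]]
0.16 [[301.9, 188.5], [337.7, 193.9]] crop [[138.0, 152.0], [217.0, 164.0]]
0.17 [[302.1, 191.8], [337.7, 197.2]] crop [[138.0, 160.0], [217.0, 171.0]]
0.18 [[302.3, 195.0], [337.7, 200.4]] crop [[138.0, 167.0], [217.0, 179.0]]
[ 0.54622392 -0.07290749 -0.11324853] 3.709986130431944 [ -30.19037973 -135.90030317] [ 1.1  0.  -1.1  0.1]
[ 0.68663017 -0.0974493  -0.23423292] -3.22190880939402 [ 112.34282931 -135.1937936 ] [ 5.423e+02  4.000e-01 -5.400e+00 -2.000e-01]
[[616.13535904 -35.81587452]
 [ 71.95292095 -40.16189807]]
```

Request:
{"op": "apply_moves", "data": {"motion": [{"x":0,"y":0,"z":0.026,"ax":0,"ay":0,"az":-0.34,"claw":100},{"x":0,"y":0,"z":0.026,"ax":0,"ay":0,"az":0,"claw":100},{"x":0.008,"y":0,"z":0,"ax":0,"ay":0,"az":0,"claw":100},{"x":0.008,"y":0,"z":0,"ax":0,"ay":0,"az":0,"claw":100},{"x":0,"y":0,"z":0,"ax":0,"ay":0,"az":0,"claw":100},{"x":0,"y":0,"z":0,"ax":0,"ay":0,"az":0,"claw":100}]}}

```text
time_s: 2.8
position: [0.5347, -0.1472, 0.2184]
tool_rot: [0.001, 0.767, 0.642, 0.001]
ft_force: [0.7, 0.1, 0.9]
grip_width: 0.0853
gripper_force: 0.0
```

```bash
python3 -c "
from h import *
from station import bot
go(-31,-205,.216)
a=[]
for n,c in (('side',(140,280,240,380)),('scene',(170,290,220,340))):
    p=bot.snapshot(n);pickle.dump(p,open(f'pics/{n}2.pkl','wb'));cv2.imwrite(f'pics/{n}2.png',p['pixels'][...,::-1])
    q=cv2.imread(f'pics/{n}2.png')[c[0]:c[1],c[2]:c[3]];a.append(cv2.resize(q,(400,int(400*q.shape[0]/q.shape[1]))))
h=min(x.shape[0] for x in a);cv2.imwrite('pics/c2.png',np.hstack([x[:h] for x in a]))
"
```

```text
tool delta [ 0.006  -0.0027  0.0024] board now [ -28.3 -211. ] 0.2184 toolx deg in board 90.09 tilt [ 0.003 -0.001 -1.   ] t 2.8 F [0.7  0.14 0.89]
```

View pics/c2.png

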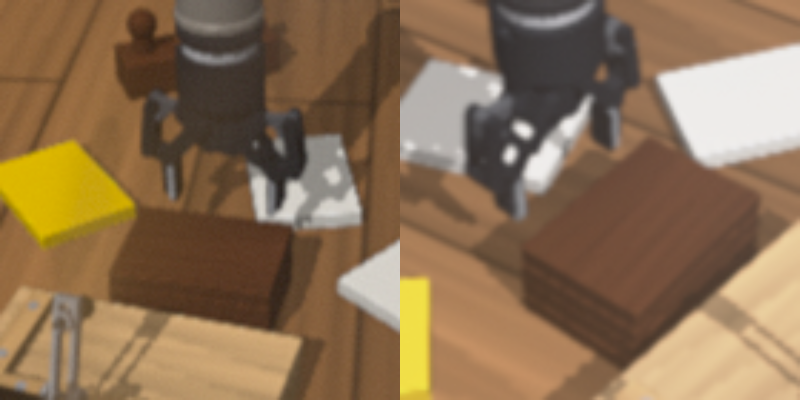

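```bash
python3 -c "
from h import *
S=pickle.load(open('pics/scene2.pkl','rb'));D=pickle.load(open('pics/side2.pkl','rb'))
for L in(.15,.16,.17):
  for dx in (0,11):
    P=w(B,[(-28.3+48,-211+dx),(-28.3-48,-211+dx)],.2184-L);print(L,dx,'scene crop',((proj(S,P)-[220,170])/.3+[400,0]).round().tolist(),'side crop',((proj(D,P)-[240,140])/.35).round().tolist())
"
```

```text
0.15 0 scene crop [[512.0, 203.0], [607.0, 132.0]] side crop [[173.0, 184.0], [275.0, 200.0]]
0.15 11 scene crop [[523.0, 210.0], [619.0, 138.0]] side crop [[169.0, 191.0], [271.0, 207.0]]
0.16 0 scene crop [[513.0, 213.0], [608.0, 142.0]] side crop [[174.0, 193.0], [275.0, 209.0]]
0.16 11 scene crop [[524.0, 221.0], [619.0, 149.0]] side crop [[170.0, 200.0], [271.0, 216.0]]
0.17 0 scene crop [[514.0, 223.0], [609.0, 152.0]] side crop [[175.0, 202.0], [275.0, 218.0]]
0.17 11 scene crop [[525.0, 231.0], [620.0, 159.0]] side crop [[171.0, 209.0], [271.0, 225.0]]
```

Request:
{"op": "apply_moves", "data": {"motion": [{"x":0,"y":0,"z":0.003,"ax":0,"ay":0,"az":0,"claw":100},{"x":0.006,"y":0,"z":0,"ax":0,"ay":0,"az":0,"claw":100},{"x":0.006,"y":0,"z":0,"ax":0,"ay":0,"az":0,"claw":100},{"x":0.006,"y":0,"z":0,"ax":0,"ay":0,"az":0,"claw":100},{"x":0.006,"y":0,"z":0,"ax":0,"ay":0,"az":0,"claw":100},{"x":0.006,"y":0,"z":0,"ax":0,"ay":0,"az":0,"claw":100},{"x":0.006,"y":0,"z":0,"ax":0,"ay":0,"az":0,"claw":100},{"x":0.006,"y":0,"z":0,"ax":0,"ay":0,"az":0,"claw":100}]}}

```text
time_s: 3.7
position: [0.5414, -0.1058, 0.2137]
tool_rot: [0.0, 0.767, 0.642, -0.0]
ft_force: [0.4, -0.4, -0.6]
grip_width: 0.0852
gripper_force: 0.3
```

```bash
cat >cap.py <<'E'
import sys
from h import *
from station import bot
def cap(tag,boxes,wid=400):
    a=[]
    for n,c in boxes:
        p=bot.snapshot(n);pickle.dump(p,open(f'pics/{n}{tag}.pkl','wb'))
        q=p['pixels'][...,::-1][c[0]:c[1],c[2]:c[3]];a.append(cv2.resize(q,(wid,int(wid*q.shape[0]/q.shape[1])),interpolation=2))
    h=min(x.shape[0] for x in a);cv2.imwrite(f'pics/c{tag}.png',np.hstack([x[:h] for x in a]))
E
python3 -c "
from cap import *
go(-28,-62,.216)
cap(3,(('side',(140,280,240,380)),('scene',(190,310,250,370))))
"
```

```text
tool delta [ 0.1071  0.0012 -0.0023] board now [ -29.2 -169.1] 0.2137 toolx deg in board 90.03 tilt [-0. -0. -1.] t 3.7 F [ 0.43 -0.38 -0.57]
```

View pics/c3.png

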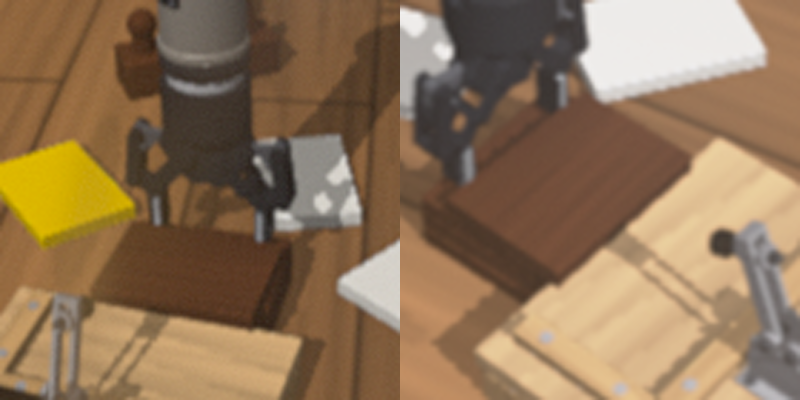

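Request:
{"op": "apply_moves", "data": {"motion": [{"x":0.008,"y":0,"z":-0.002,"ax":0,"ay":0,"az":0,"claw":100},{"x":0.008,"y":0,"z":0,"ax":0,"ay":0,"az":0,"claw":100},{"x":0.008,"y":0,"z":0,"ax":0,"ay":0,"az":0,"claw":100},{"x":0.008,"y":0,"z":0,"ax":0,"ay":0,"az":0,"claw":100},{"x":0.008,"y":0,"z":0,"ax":0,"ay":0,"az":0,"claw":100},{"x":0.008,"y":0,"z":0,"ax":0,"ay":0,"az":0,"claw":100},{"x":0.008,"y":0,"z":0,"ax":0,"ay":0,"az":0,"claw":100},{"x":0.008,"y":0,"z":0,"ax":0,"ay":0,"az":0,"claw":100},{"x":0.008,"y":0,"z":0,"ax":0,"ay":0,"az":0,"claw":100},{"x":0.008,"y":0,"z":0,"ax":0,"ay":0,"az":0,"claw":100}]}}

```text
time_s: 4.8
position: [0.5555, -0.027, 0.2157]
tool_rot: [0.0, 0.767, 0.642, -0.0]
ft_force: [0.0, -0.5, -0.9]
grip_width: 0.0858
gripper_force: 0.4
```

Request:
{"op": "apply_moves", "data": {"motion": [{"x":0.006,"y":0,"z":0,"ax":0,"ay":0,"az":0,"claw":100},{"x":0.006,"y":0,"z":0,"ax":0,"ay":0,"az":0,"claw":100},{"x":0.003,"y":0,"z":0,"ax":0,"ay":0,"az":0,"claw":100},{"x":0,"y":0,"z":0,"ax":0,"ay":0,"az":0,"claw":100}]}}

```text
time_s: 5.2
position: [0.5582, -0.0121, 0.2158]
tool_rot: [-0.0, 0.767, 0.642, 0.0]
ft_force: [0.8, 0.3, 0.2]
grip_width: 0.0855
gripper_force: 0.0
```

```bash
python3 -c "
from cap import *
go(-28,-62,.214)
cap(4,(('side',(170,310,210,350)),('scene',(190,330,250,390))))
"
```

```text
tool delta [0.0119 0.0012 0.0018] board now [-29.2 -73.9] 0.2158 toolx deg in board 90.07 tilt [ 0.     0.001 -1.   ] t 5.2 F [0.77 0.27 0.22]
```

View pics/c4.png

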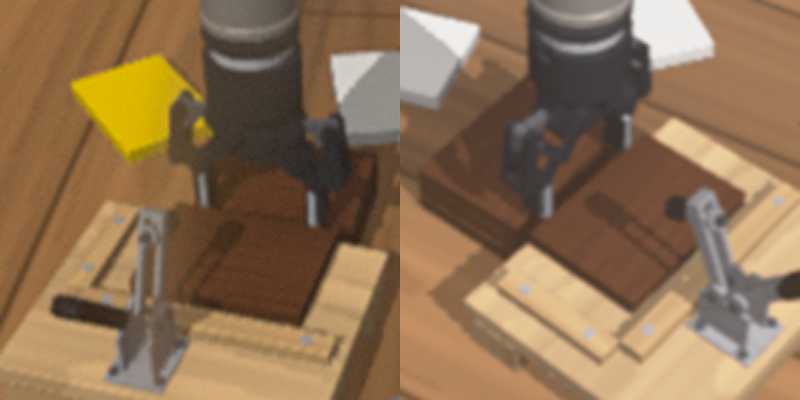

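Request:
{"op": "apply_moves", "data": {"motion": [{"x":0.002,"y":0,"z":0,"ax":0,"ay":0,"az":0,"claw":100},{"x":0.002,"y":0,"z":0,"ax":0,"ay":0,"az":0,"claw":100},{"x":0.002,"y":0,"z":0,"ax":0,"ay":0,"az":0,"claw":100}]}}

```text
time_s: 5.6
position: [0.5591, -0.0073, 0.2157]
tool_rot: [0.0, 0.767, 0.641, -0.0]
ft_force: [-0.1, -1.5, -0.1]
grip_width: 0.0853
gripper_force: 0.5
```

Request:
{"op": "apply_moves", "data": {"motion": [{"x":0.0015,"y":0,"z":0,"ax":0,"ay":0,"az":0,"claw":100},{"x":0.0015,"y":0,"z":0,"ax":0,"ay":0,"az":0,"claw":100}]}}

```text
time_s: 5.8
position: [0.5597, -0.004, 0.2157]
tool_rot: [0.0, 0.767, 0.642, -0.0]
ft_force: [-0.0, -1.4, 0.2]
grip_width: 0.0854
gripper_force: 0.5
```

Request:
{"op": "apply_moves", "data": {"motion": [{"x":0.0015,"y":0,"z":0,"ax":0,"ay":0,"az":0,"claw":100},{"x":0.001,"y":0,"z":0,"ax":0,"ay":0,"az":0,"claw":100}]}}

```text
time_s: 6.0
position: [0.5601, -0.0013, 0.2157]
tool_rot: [0.0, 0.767, 0.642, 0.0]
ft_force: [0.3, -0.2, -0.1]
grip_width: 0.0853
gripper_force: 0.5
```

Request:
{"op": "apply_moves", "data": {"motion": [{"x":0.0015,"y":0,"z":0,"ax":0,"ay":0,"az":0,"claw":100},{"x":0.0015,"y":0,"z":0,"ax":0,"ay":0,"az":0,"claw":100}]}}

```text
time_s: 6.2
position: [0.5605, 0.0004, 0.2157]
tool_rot: [0.001, 0.767, 0.642, -0.001]
ft_force: [-1.4, -5.1, 2.1]
grip_width: 0.0855
gripper_force: 2.4
```

Request:
{"op": "apply_moves", "data": {"motion": [{"x":0.0015,"y":0,"z":0,"ax":0,"ay":0,"az":0,"claw":100},{"x":0.001,"y":0,"z":0,"ax":0,"ay":0,"az":0,"claw":100}]}}

```text
time_s: 6.4
position: [0.5607, 0.0009, 0.2156]
tool_rot: [0.001, 0.767, 0.641, -0.002]
ft_force: [-2.2, -7.5, 3.1]
grip_width: 0.0853
gripper_force: 3.9
```

```bash
python3 -c "
from cap import *
go(-28,-62,.216)
"
```

```text
tool delta [-0.0014  0.001  -0.0004] board now [-29.  -60.7] 0.2156 toolx deg in board 89.95 tilt [-0.002 -0.005 -1.   ] t 6.4 F [-2.24 -7.49  3.07]
```

Request:
{"op": "apply_moves", "data": {"motion": [{"x":-0.01,"y":0,"z":0,"ax":0,"ay":0,"az":0,"claw":100},{"x":0,"y":0,"z":-0.035,"ax":0,"ay":0,"az":0,"claw":50},{"x":0,"y":-0.03,"z":-0.04,"ax":0,"ay":0,"az":0,"claw":0},{"x":0.01,"y":-0.04,"z":0,"ax":0,"ay":0,"az":0,"claw":0},{"x":0.03,"y":-0.03,"z":0,"ax":0,"ay":0,"az":0,"claw":0},{"x":0.025,"y":0,"z":0,"ax":0,"ay":0,"az":0,"claw":0}]}}

```text
time_s: 7.0
position: [0.4683, 0.0781, 0.2906]
tool_rot: [-0.001, 0.766, 0.642, -0.001]
ft_force: [1.1, 0.4, 0.6]
grip_width: 0.0123
gripper_force: 0.0
```

Request:
{"op": "apply_moves", "data": {"motion": [{"x":0,"y":0,"z":0,"ax":0,"ay":0,"az":8.5,"claw":0},{"x":0,"y":0,"z":0,"ax":0,"ay":0,"az":8.5,"claw":0},{"x":0,"y":0,"z":0,"ax":0,"ay":0,"az":8.5,"claw":0},{"x":0,"y":0,"z":0,"ax":0,"ay":0,"az":8.5,"claw":0},{"x":0,"y":0,"z":0,"ax":0,"ay":0,"az":8.5,"claw":0},{"x":0,"y":0,"z":0,"ax":0,"ay":0,"az":8.5,"claw":0},{"x":0,"y":0,"z":0,"ax":0,"ay":0,"az":8.5,"claw":0},{"x":0,"y":0,"z":0,"ax":0,"ay":0,"az":8.5,"claw":0},{"x":0,"y":0,"z":0,"ax":0,"ay":0,"az":8.5,"claw":0},{"x":0,"y":0,"z":0,"ax":0,"ay":0,"az":8.5,"claw":0}]}}

```text
time_s: 8.0
position: [0.4722, 0.0765, 0.2907]
tool_rot: [-0.001, 0.999, -0.048, 0.0]
ft_force: [0.1, 0.8, -0.4]
grip_width: -0.0
gripper_force: 0.0
```

```bash
python3 -c "
from cap import *
go(-130,-5,.228)
cap(5,(('side',(170,310,210,350)),('scene',(190,330,250,390))))
"
```

```text
tool delta [-0.0008  0.0032  0.0627] board now [-129.5   -1.9] 0.2907 toolx deg in board 4.71 tilt [ 0.     0.002 -1.   ] t 8.0 F [ 0.11  0.85 -0.42]
```

View pics/c5.png

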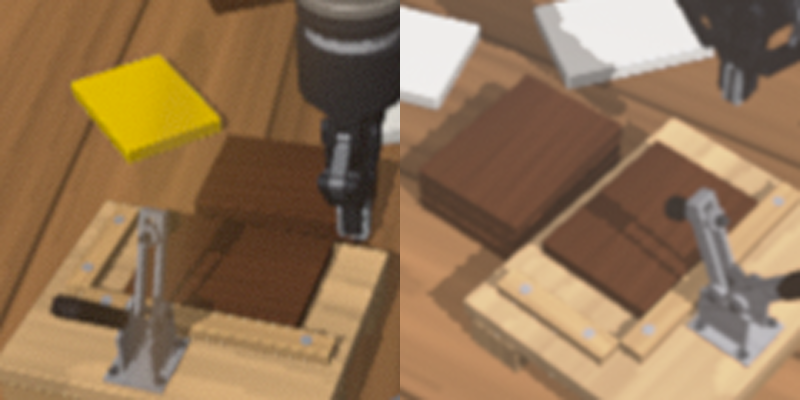

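Request:
{"op": "apply_moves", "data": {"motion": [{"x":0,"y":0.003,"z":0.03,"ax":0,"ay":0,"az":4.7,"claw":0},{"x":0,"y":0,"z":0.025,"ax":0,"ay":0,"az":0,"claw":0},{"x":0,"y":0,"z":0.008,"ax":0,"ay":0,"az":0,"claw":0},{"x":0,"y":0,"z":0,"ax":0,"ay":0,"az":0,"claw":0},{"x":0,"y":0,"z":0,"ax":0,"ay":0,"az":0,"claw":0}]}}

```text
time_s: 8.6
position: [0.4726, 0.0731, 0.2285]
tool_rot: [-0.0, 0.996, -0.085, 0.001]
ft_force: [0.9, -0.2, -0.0]
grip_width: 0.0003
gripper_force: 0.0
```

Request:
{"op": "apply_moves", "data": {"motion": [{"x":0.005,"y":0,"z":0,"ax":0,"ay":0,"az":0,"claw":0},{"x":0.005,"y":0,"z":0,"ax":0,"ay":0,"az":0,"claw":0},{"x":0.005,"y":0,"z":0,"ax":0,"ay":0,"az":0,"claw":0},{"x":0.005,"y":0,"z":0,"ax":0,"ay":0,"az":0,"claw":0},{"x":0.005,"y":0,"z":0,"ax":0,"ay":0,"az":0,"claw":0},{"x":0.005,"y":0,"z":0,"ax":0,"ay":0,"az":0,"claw":0}]}}

```text
time_s: 9.2
position: [0.5017, 0.0676, 0.2276]
tool_rot: [0.0, 0.996, -0.086, -0.001]
ft_force: [-1.7, 0.3, 1.2]
grip_width: 0.0
gripper_force: 0.8
```

```bash
python3 -c "
from cap import *
go(-81,-5,.228)
"
```

```text
tool delta [ 0.0179 -0.0004 -0.0005] board now [-98.9  -5.5] 0.2276 toolx deg in board 0.33 tilt [-0.001 -0.    -1.   ] t 9.2 F [-1.72  0.26  1.17]
```

Request:
{"op": "apply_moves", "data": {"motion": [{"x":0.003,"y":0,"z":0,"ax":0,"ay":0,"az":0,"claw":0},{"x":0.003,"y":0,"z":0,"ax":0,"ay":0,"az":0,"claw":0},{"x":0.003,"y":0,"z":0,"ax":0,"ay":0,"az":0,"claw":0},{"x":0.002,"y":0,"z":0,"ax":0,"ay":0,"az":0,"claw":0}]}}

```text
time_s: 9.6
position: [0.5128, 0.0656, 0.2276]
tool_rot: [0.0, 0.996, -0.086, 0.0]
ft_force: [-0.8, -0.1, -0.9]
grip_width: 0.0002
gripper_force: 0.4
```

Request:
{"op": "apply_moves", "data": {"motion": [{"x":0.0015,"y":0,"z":0,"ax":0,"ay":0,"az":0,"claw":0},{"x":0.0015,"y":0,"z":0,"ax":0,"ay":0,"az":0,"claw":0}]}}

```text
time_s: 9.8
position: [0.5155, 0.0651, 0.2276]
tool_rot: [0.0, 0.996, -0.086, -0.0]
ft_force: [-1.2, 0.4, -0.9]
grip_width: -0.0003
gripper_force: 0.3
```

Request:
{"op": "apply_moves", "data": {"motion": [{"x":0.0015,"y":0,"z":0,"ax":0,"ay":0,"az":0,"claw":0},{"x":0.0015,"y":0,"z":0,"ax":0,"ay":0,"az":0,"claw":0}]}}

```text
time_s: 10.0
position: [0.5185, 0.0646, 0.2276]
tool_rot: [0.0, 0.996, -0.086, -0.0]
ft_force: [-0.1, 0.2, -0.3]
grip_width: -0.0001
gripper_force: 0.3
```

Board x is now about -82; contact with the stop is due.

Request:
{"op": "apply_moves", "data": {"motion": [{"x":0.0015,"y":0,"z":0,"ax":0,"ay":0,"az":0,"claw":0},{"x":0.0015,"y":0,"z":0,"ax":0,"ay":0,"az":0,"claw":0}]}}

```text
time_s: 10.2
position: [0.5204, 0.0644, 0.2276]
tool_rot: [0.0, 0.996, -0.086, -0.002]
ft_force: [-6.5, 0.5, 5.3]
grip_width: 0.0002
gripper_force: 3.1
```

Request:
{"op": "apply_moves", "data": {"motion": [{"x":0.0015,"y":0,"z":0,"ax":0,"ay":0,"az":0,"claw":0},{"x":0.001,"y":0,"z":0,"ax":0,"ay":0,"az":0,"claw":0}]}}

```text
time_s: 10.4
position: [0.5213, 0.0644, 0.2273]
tool_rot: [0.0, 0.996, -0.086, -0.004]
ft_force: [-10.0, 1.3, 8.8]
grip_width: -0.0004
gripper_force: 5.0
```

Request:
{"op": "apply_moves", "data": {"motion": [{"x":-0.01,"y":0,"z":0,"ax":0,"ay":0,"az":-0.3,"claw":0},{"x":0,"y":0,"z":-0.03,"ax":0,"ay":0,"az":0,"claw":0},{"x":0.01,"y":0.045,"z":0,"ax":0,"ay":0,"az":0,"claw":0},{"x":0.04,"y":0.045,"z":0,"ax":0,"ay":0,"az":0,"claw":0},{"x":0.04,"y":0.0,"z":0,"ax":0,"ay":0,"az":0,"claw":0},{"x":0,"y":0,"z":0,"ax":0,"ay":0,"az":0,"claw":0}]}}

```text
time_s: 11.0
position: [0.5864, -0.0333, 0.2581]
tool_rot: [0.001, 0.996, -0.086, 0.004]
ft_force: [-1.0, 0.5, 0.9]
grip_width: -0.0001
gripper_force: 0.0
```

```bash
python3 -c "
from cap import *
go(2,-95,.230)
"
```

```text
tool delta [-0.0006  0.0052  0.0281] board now [  2.4 -89.8] 0.2581 toolx deg in board 0.31 tilt [ 0.008 -0.002 -1.   ] t 11.0 F [-0.96  0.53  0.94]
```

Request:
{"op": "apply_moves", "data": {"motion": [{"x":0,"y":0.005,"z":0.018,"ax":0,"ay":0,"az":0.3,"claw":0},{"x":0,"y":0,"z":0.01,"ax":0,"ay":0,"az":0,"claw":0},{"x":0,"y":0,"z":0,"ax":0,"ay":0,"az":0,"claw":0},{"x":0,"y":-0.006,"z":0,"ax":0,"ay":0,"az":0,"claw":0},{"x":0,"y":-0.005,"z":0,"ax":0,"ay":0,"az":0,"claw":0},{"x":0,"y":-0.003,"z":0,"ax":0,"ay":0,"az":0,"claw":0}]}}

```text
time_s: 11.6
position: [0.5843, -0.0191, 0.2306]
tool_rot: [-0.001, 0.996, -0.085, 0.001]
ft_force: [0.0, -0.5, 0.6]
grip_width: 0.0003
gripper_force: 0.0
```

Request:
{"op": "apply_moves", "data": {"motion": [{"x":0,"y":-0.0025,"z":0,"ax":0,"ay":0,"az":0,"claw":0},{"x":0,"y":-0.0025,"z":0,"ax":0,"ay":0,"az":0,"claw":0}]}}

```text
time_s: 11.8
position: [0.5849, -0.0154, 0.2301]
tool_rot: [0.0, 0.996, -0.086, 0.0]
ft_force: [0.5, -0.3, 0.8]
grip_width: -0.0003
gripper_force: 0.0
```

Request:
{"op": "apply_moves", "data": {"motion": [{"x":0,"y":-0.0025,"z":0,"ax":0,"ay":0,"az":0,"claw":0},{"x":0,"y":-0.0015,"z":0,"ax":0,"ay":0,"az":0,"claw":0}]}}

```text
time_s: 12.0
position: [0.5855, -0.0116, 0.2297]
tool_rot: [-0.0, 0.996, -0.086, 0.0]
ft_force: [0.3, 0.4, -0.0]
grip_width: 0.0004
gripper_force: 0.0
```

Request:
{"op": "apply_moves", "data": {"motion": [{"x":0,"y":-0.002,"z":0,"ax":0,"ay":0,"az":0,"claw":0},{"x":0,"y":-0.0015,"z":0,"ax":0,"ay":0,"az":0,"claw":0}]}}

```text
time_s: 12.2
position: [0.586, -0.0083, 0.2297]
tool_rot: [-0.0, 0.996, -0.086, -0.0]
ft_force: [0.1, 0.1, 0.4]
grip_width: 0.0001
gripper_force: 0.0
```

Request:
{"op": "apply_moves", "data": {"motion": [{"x":0,"y":-0.0015,"z":0,"ax":0,"ay":0,"az":0,"claw":0},{"x":0,"y":-0.0015,"z":0,"ax":0,"ay":0,"az":0,"claw":0}]}}

```text
time_s: 12.4
position: [0.5865, -0.0055, 0.2297]
tool_rot: [0.0, 0.996, -0.086, -0.0]
ft_force: [0.1, -0.5, 0.6]
grip_width: 0.0002
gripper_force: 0.0
```

Request:
{"op": "apply_moves", "data": {"motion": [{"x":0,"y":-0.0015,"z":0,"ax":0,"ay":0,"az":0,"claw":0},{"x":0,"y":-0.001,"z":0,"ax":0,"ay":0,"az":0,"claw":0}]}}

```text
time_s: 12.6
position: [0.587, -0.0028, 0.2297]
tool_rot: [-0.0, 0.996, -0.086, 0.0]
ft_force: [0.1, -0.1, 0.3]
grip_width: 0.0
gripper_force: 0.0
```

```bash
python3 -c "
from cap import *
go(2,-62,.230)
"
```

```text
tool delta [ 0.0045  0.0023 -0.0003] board now [ -2.5 -59.7] 0.2297 toolx deg in board 0.33 tilt [ 0.  0. -1.] t 12.6 F [ 0.14 -0.1   0.27]
```

Request:
{"op": "apply_moves", "data": {"motion": [{"x":0,"y":-0.0015,"z":0,"ax":0,"ay":0,"az":0,"claw":0},{"x":0,"y":-0.0015,"z":0,"ax":0,"ay":0,"az":0,"claw":0}]}}

```text
time_s: 12.8
position: [0.5874, -0.0002, 0.2297]
tool_rot: [0.0, 0.996, -0.086, -0.0]
ft_force: [-1.4, -2.8, 1.2]
grip_width: -0.0001
gripper_force: 1.4
```

Request:
{"op": "apply_moves", "data": {"motion": [{"x":0,"y":-0.0015,"z":0,"ax":0,"ay":0,"az":0,"claw":0},{"x":0,"y":-0.0005,"z":0,"ax":0,"ay":0,"az":0,"claw":0}]}}

```text
time_s: 13.0
position: [0.5876, 0.0002, 0.2297]
tool_rot: [0.001, 0.996, -0.087, -0.0]
ft_force: [-1.4, -4.5, 0.2]
grip_width: 0.0001
gripper_force: 2.3
```

Request:
{"op": "apply_moves", "data": {"motion": [{"x":0,"y":-0.001,"z":0,"ax":0,"ay":0,"az":0,"claw":0},{"x":0,"y":-0.0005,"z":0,"ax":0,"ay":0,"az":0,"claw":0}]}}

```text
time_s: 13.2
position: [0.5877, 0.0005, 0.2297]
tool_rot: [0.002, 0.996, -0.087, -0.001]
ft_force: [-2.5, -7.1, 1.7]
grip_width: 0.0002
gripper_force: 3.3
```

Request:
{"op": "apply_moves", "data": {"motion": [{"x":0,"y":0.01,"z":0,"ax":0,"ay":0,"az":0.3,"claw":0},{"x":0.002,"y":0,"z":-0.045,"ax":0,"ay":0,"az":0,"claw":0},{"x":0,"y":0,"z":-0.045,"ax":0,"ay":0,"az":0,"claw":0},{"x":0,"y":0,"z":-0.045,"ax":0,"ay":0,"az":0,"claw":0},{"x":0,"y":-0.045,"z":-0.035,"ax":0,"ay":0,"az":0,"claw":0},{"x":0,"y":-0.045,"z":0,"ax":0,"ay":0,"az":0,"claw":0},{"x":0,"y":-0.045,"z":0,"ax":0,"ay":0,"az":0,"claw":0},{"x":0,"y":-0.045,"z":0,"ax":0,"ay":0,"az":0,"claw":0},{"x":0,"y":-0.045,"z":0,"ax":0,"ay":0,"az":0,"claw":0},{"x":0,"y":0,"z":0,"ax":0,"ay":0,"az":0,"claw":0}]}}

```text
time_s: 14.2
position: [0.625, 0.2198, 0.3943]
tool_rot: [-0.005, 0.997, -0.082, -0.002]
ft_force: [-0.2, 0.1, -0.7]
grip_width: 0.0002
gripper_force: 0.0
```

```bash
python3 -c "
from cap import *
go(0,160,.355)
S=bot.snapshot('scene');D=bot.snapshot('side')
# observed blank and handle
for p,n in((S,'scene'),(D,'side')):
    print(n,[(round(d['score'],2),np.round(d['box']).tolist()) for d in bot.look_for(p,'clamp_handle')][:2])
    for d in bot.outline_of(p,'blank_top')[:5]: print(np.round(d['score'],2),np.round(d['box']).tolist())
    P=w(B,[(-70,-50),(-70,50),(70,50),(70,-50)],.062);print('home pred',proj(p,P).round(1).tolist())
    for q in(.8,.85,.9): 
        h=[w(B,[(0,106+r*np.cos(q))],.09+r*np.sin(q)/1000)[0] for r in(42,128)];print(q,proj(p,h).round(1).tolist())
"
```

```text
tool delta [0.0046 0.0066 0.0392] board now [ -4.5 166.2] 0.3943 toolx deg in board 0.84 tilt [-0.003  0.011 -1.   ] t 14.2 F [-0.18  0.15 -0.74]
scene [(0.94, [370.0, 278.0, 419.0, 297.0])]
0.96 [300.0, 184.0, 357.0, 221.0]
0.8 [212.0, 189.0, 278.0, 226.0]
0.71 [163.0, 251.0, 231.0, 300.0]
0.62 [290.0, 247.0, 370.0, 311.0]
home pred [[332.6, 245.0], [368.7, 267.2], [327.4, 307.5], [290.6, 281.8]]
0.8 [[386.0, 290.8], [418.3, 287.1]]
0.85 [[385.5, 289.9], [416.4, 284.2]]
0.9 [[384.8, 289.1], [414.4, 281.3]]
side [(0.52, [229.0, 270.0, 260.0, 286.0])]
0.95 [245.0, 246.0, 314.0, 282.0]
0.76 [251.0, 187.0, 285.0, 226.0]
0.72 [327.0, 191.0, 369.0, 222.0]
home pred [[314.7, 250.9], [300.3, 280.4], [240.3, 268.3], [258.5, 240.7]]
0.8 [[250.1, 281.8], [231.4, 279.7]]
0.85 [[250.3, 280.7], [232.2, 276.1]]
0.9 [[250.6, 279.6], [233.2, 272.5]]
```

Request:
{"op": "apply_moves", "data": {"motion": [{"x":0.0045,"y":0.005,"z":0.02,"ax":0,"ay":0,"az":0.8,"claw":0},{"x":0,"y":0,"z":0.015,"ax":0,"ay":0,"az":0,"claw":0},{"x":0,"y":0,"z":0.008,"ax":0,"ay":0,"az":0,"claw":0},{"x":0,"y":0,"z":0.004,"ax":0,"ay":0,"az":0,"claw":0}]}}

```text
time_s: 14.9
position: [0.6306, 0.2024, 0.3476]
tool_rot: [0.0, 0.995, -0.096, -0.001]
ft_force: [0.2, -0.7, 0.3]
grip_width: -0.0003
gripper_force: 0.0
```

Request:
{"op": "apply_moves", "data": {"motion": [{"x":0,"y":0,"z":0.004,"ax":0,"ay":0,"az":0,"claw":0},{"x":0,"y":0,"z":0.003,"ax":0,"ay":0,"az":0,"claw":0}]}}

```text
time_s: 15.1
position: [0.6308, 0.2035, 0.3419]
tool_rot: [-0.0, 0.995, -0.096, 0.001]
ft_force: [0.0, 0.0, 0.6]
grip_width: -0.0002
gripper_force: 0.0
```

```bash
python3 -c "
from cap import *
go(0,160,.342)"
```

```text
tool delta [-0.0042 -0.0088 -0.0001] board now [  4.1 151.1] 0.3419 toolx deg in board -0.78 tilt [ 0.001  0.001 -1.   ] t 15.1 F [0.04 0.   0.56]
```

Request:
{"op": "apply_moves", "data": {"motion": [{"x":-0.004,"y":0,"z":-0.01,"ax":0,"ay":0,"az":-0.8,"claw":0},{"x":0,"y":-0.01,"z":0,"ax":0,"ay":0,"az":0,"claw":0},{"x":0,"y":0,"z":0.005,"ax":0,"ay":0,"az":0,"claw":0},{"x":0,"y":0,"z":0.004,"ax":0,"ay":0,"az":0,"claw":0}]}}

```text
time_s: 15.5
position: [0.6287, 0.2148, 0.3437]
tool_rot: [-0.0, 0.996, -0.088, 0.001]
ft_force: [-2.2, -1.9, 6.7]
grip_width: -0.0
gripper_force: 2.8
```

Request:
{"op": "apply_moves", "data": {"motion": [{"x":0,"y":-0.001,"z":0.004,"ax":0,"ay":0,"az":0,"claw":0},{"x":0,"y":-0.001,"z":0.003,"ax":0,"ay":0,"az":0,"claw":0}]}}

```text
time_s: 15.7
position: [0.6294, 0.2156, 0.337]
tool_rot: [-0.0, 0.996, -0.089, 0.002]
ft_force: [-0.8, -1.0, 6.9]
grip_width: 0.0
gripper_force: 2.9
```

```bash
python3 -c "
from cap import *
go(0,163,.335)"
```

```text
tool delta [-0.0006 -0.0002  0.002 ] board now [  0.6 162.8] 0.337 toolx deg in board -0.01 tilt [ 0.003 -0.    -1.   ] t 15.7 F [-0.81 -0.96  6.95]
```

Request:
{"op": "apply_moves", "data": {"motion": [{"x":0,"y":-0.006,"z":0.0065,"ax":0,"ay":0,"az":0,"claw":0},{"x":0,"y":-0.006,"z":0.0065,"ax":0,"ay":0,"az":0,"claw":0},{"x":0,"y":-0.0037,"z":0.0055,"ax":0,"ay":0,"az":0,"claw":0},{"x":0,"y":-0.0037,"z":0.0055,"ax":0,"ay":0,"az":0,"claw":0},{"x":0,"y":-0.0037,"z":0.0055,"ax":0,"ay":0,"az":0,"claw":0},{"x":0,"y":-0.0023,"z":0.006,"ax":0,"ay":0,"az":0,"claw":0},{"x":0,"y":-0.0023,"z":0.006,"ax":0,"ay":0,"az":0,"claw":0},{"x":0,"y":-0.0023,"z":0.006,"ax":0,"ay":0,"az":0,"claw":0}]}}

```text
time_s: 16.5
position: [0.635, 0.245, 0.289]
tool_rot: [0.0, 0.996, -0.089, 0.002]
ft_force: [0.4, -1.9, 4.9]
grip_width: -0.0002
gripper_force: 2.6
```

```bash
python3 -c "
from cap import *
go(0,200,.2705)"
```

```text
tool delta [-0.0009 -0.0073  0.0185] board now [  0.9 192.7] 0.289 toolx deg in board -0.02 tilt [ 0.003 -0.001 -1.   ] t 16.5 F [ 0.36 -1.92  4.95]
```

Request:
{"op": "apply_moves", "data": {"motion": [{"x":0,"y":-0.002,"z":0.005,"ax":0,"ay":0,"az":0,"claw":0},{"x":0,"y":-0.002,"z":0.005,"ax":0,"ay":0,"az":0,"claw":0},{"x":0,"y":-0.001,"z":0.003,"ax":0,"ay":0,"az":0,"claw":0}]}}

```text
time_s: 16.8
position: [0.6358, 0.2485, 0.2749]
tool_rot: [0.002, 0.996, -0.09, 0.001]
ft_force: [-0.0, -5.1, 7.2]
grip_width: 0.0002
gripper_force: 3.7
```

Request:
{"op": "apply_moves", "data": {"motion": [{"x":0,"y":0,"z":0.003,"ax":0,"ay":0,"az":0,"claw":0},{"x":0,"y":0,"z":0.002,"ax":0,"ay":0,"az":0,"claw":0}]}}

```text
time_s: 17.0
position: [0.6358, 0.2487, 0.271]
tool_rot: [0.001, 0.996, -0.09, 0.001]
ft_force: [-0.2, -5.3, 13.6]
grip_width: -0.0002
gripper_force: 7.0
```

Request:
{"op": "apply_moves", "data": {"motion": [{"x":0,"y":0,"z":0.002,"ax":0,"ay":0,"az":0,"claw":0},{"x":0,"y":0,"z":0.001,"ax":0,"ay":0,"az":0,"claw":0}]}}

```text
time_s: 17.2
position: [0.6358, 0.2487, 0.2708]
tool_rot: [0.001, 0.996, -0.09, 0.001]
ft_force: [-5.0, -6.5, 20.2]
grip_width: -0.0001
gripper_force: 10.4
```

Request:
{"op": "apply_moves", "data": {"motion": [{"x":0,"y":0,"z":0.001,"ax":0,"ay":0,"az":0,"claw":0},{"x":0,"y":0,"z":0,"ax":0,"ay":0,"az":0,"claw":0},{"x":0,"y":0,"z":-0.012,"ax":0,"ay":0,"az":0,"claw":0},{"x":0,"y":0,"z":-0.03,"ax":0,"ay":0,"az":0,"claw":0},{"x":0,"y":-0.02,"z":-0.045,"ax":0,"ay":0,"az":0,"claw":0},{"x":0,"y":-0.04,"z":-0.045,"ax":0,"ay":0,"az":0,"claw":0},{"x":0,"y":-0.04,"z":-0.02,"ax":0,"ay":0,"az":0,"claw":0},{"x":0,"y":0,"z":0,"ax":0,"ay":0,"az":0,"claw":0}]}}

```text
time_s: 18.0
position: [0.6495, 0.351, 0.4123]
tool_rot: [-0.006, 0.996, -0.084, 0.0]
ft_force: [-1.0, 0.5, -0.7]
grip_width: -0.0001
gripper_force: 0.0
```

```bash
python3 -c "
from cap import *
go(0,200,.27)
cap(6,(('side',(210,350,200,340)),('scene',(220,360,260,400))))
for n in('side','scene'):
    p=pickle.load(open(f'pics/{n}6.pkl','rb'));o=(200,210) if n=='side' else (260,220)
    P=w(B,[(-70,-50),(-70,50),(70,50),(70,-50)],.062);H=w(B,[(0,106+128)],.09)
    print(n,((proj(p,np.vstack([P,H]))-o)*400/140).round().tolist())
"
```

```text
tool delta [0.0026 0.1013 0.141 ] board now [ -3.6 299.6] 0.4123 toolx deg in board 0.61 tilt [ 0.001  0.012 -1.   ] t 18.0 F [-0.96  0.52 -0.68]
side [[328.0, 117.0], [287.0, 201.0], [115.0, 167.0], [167.0, 88.0], [84.0, 345.0]]
scene [[208.0, 71.0], [310.0, 135.0], [193.0, 250.0], [87.0, 176.0], [480.0, 310.0]]
```

View pics/c6.png

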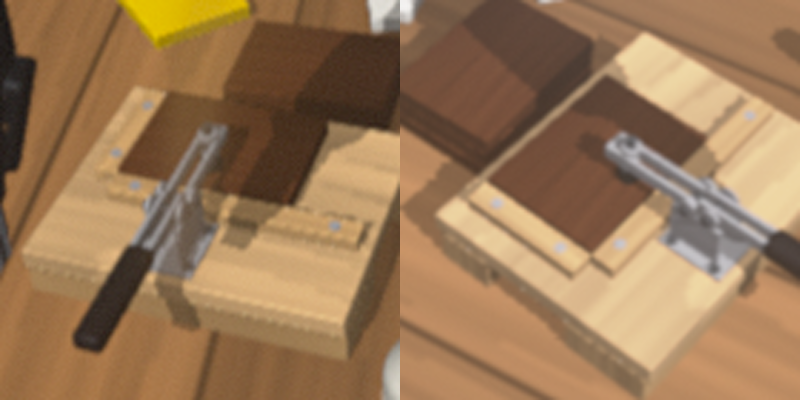

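The picture shows the blank square in the corner: its edges meet the stop at scene crop (490,190)–(595,250) and the fence at (595,250)–(705,135). The bar is pressed on the blank, the handle is level, and the stack has not moved.

```bash
python3 -c "
from station import bot
print(bot.hand_in())"
```

```text
the job is handed in; nothing more can be done
None
```

The top blank lies home and square against the fence and end stop with the clamp handle pushed right down on it. The other blanks look unmoved, and the job was handed in at about 18 s with the gripper clear; the hand-in returned no verdict.

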